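Fit a rod rest's spring nut into the bench channel

ROBOT

A 6-joint arm with a two-finger parallel gripper is mounted at the origin on a cart in front of the work surface, level with it; the furniture and walls round the work are solid. World frame = base frame: x ahead of the robot, y to its left, z up, the work surface at z = 0. Lengths are in m, angles in rad, forces in N, time in s.
With the tool pointing down it reaches from about 0.425 to 0.95 m from the base axis. Payload 3.5 kg.
Tool frame: the origin (TCP) lies at the very end of the fingers, on their centre line; the grasp point (between the pads) lies 19 mm behind it (ctrl.grip_point_offset is the distance from the TCP to the grasp point, in m); z points along the fingers, y is the line along which they close (so a half turn about z gives the same grasp; the last joint's range is limited). The gripper opens to 85 mm and grips with 20 to 120 N. Pads are 22 mm wide; open, the fingers measure 114 mm over their backs; the gripper's body (76 mm by 85 mm) begins 54 mm behind the grasp point. The pads swing forward as they close: fully open they stand 13 mm farther back than shut.
Start: joints at [-1.484, 0.286, 1.577, -0, 1.279, -0.15], TCP at [0.158, -0.656, 0.231] pointing down, gripper open.
Joint ranges: [-2.77, 2.77], [-0.9, 2.22], [0.21, 2.48], [-1.53, 4.67], [0.24, 2.81], [-2.84, 2.84]. Speed limits (rad/s): [2.79, 2.79, 3.14, 3.14, 3.14, 3.14].

INTERFACE

Orientations are given as a unit quaternion [x, y, z, w].
In Python, from plant import ctrl gives the robot as it stands. The module is installed in compiled form; this text tells all that it offers.
- The arm moves only by the shell command python3 -m pendant 'ROWS' [OPENING] [FORCE]. ROWS is JSON, a list of rows, each an object of numbers: "dx", "dy", "dz": the shift along the tool's x, y, z in cm; "twist": the turn about the tool's z in degrees. A call has 1 to 10 rows; each row is the pose to reach, as a shift and turn from the pose commanded when the call began, along the tool's axes at that moment; what a row does not reach only later rows make up. A row lasts 1/8 s, in which the tool goes at most 62.5 mm and 10.7 degrees, less where a joint would pass 70% of its speed; a pose out of reach is approached as far as the arm can. A call with a gripper value outside its range is refused whole. OPENING is the opening in per cent of the stroke, from 0 (shut) to 100 (fully open), set as the call begins (- or left out, the last holds). The fingers move at their own pace and stop on an object; FORCE is the grip in N (left out, the last holds). Time passes only in rows, so rows that repeat a pose let the fingers close. It gives the time, the measured TCP pose, the force, the opening and the grip force at its end, in the units of the state.
- ctrl.get_state(): the state, without advancing time (a new reading comes with each control period).
- ctrl.read_camera(name): name is "scene" or "top" or "wrist"; returns a dict with "img" (480x640x3 uint8, red, green, blue), "depth" (480x640 float32, m along the optical axis (not along the pixel's ray), 0 where there is no reading), "camera_matrix" (3x3 intrinsics, pixels), "xyz" and "rotation" of the camera in the world; the wrist camera has in their place "tool_from_camera" (4x4, takes a point from camera to tool coordinates, whose origin is the TCP and whose axes are the flange's). Camera axes: x right, y up, looking along -z (the intrinsics and any distortion apply to the point x, -y, -z); pixel columns grow to the right and rows downward; lengths in m; the calibration is good to about 2 mm. A picture is of the moment at which its call begins: read the wrist's pose just before it.
- ctrl.sign_off(): hands the job in; it is judged then, once.
The state is a dict: "time": time; "qpos": joint angles; "dq": joint speeds; "joint_efforts": joint torques, N m; "eef_pos": TCP position; "tcp_rot": TCP orientation; "contact_force": force on the tool from outside, world axes, zero at the start; "wrist_torque": the same for the moment, N m; "opening": opening from 0.0 (shut) to 1.0 (fully open); "finger_force": force on a finger pad.
Only numpy, scipy, OpenCV 4.12 (cv2) and the standard library are available. Lean on these libraries where they do the work, as an engineer would, in place of code of your own. Each camera call takes 0.05 s, during which the arm holds its last target. There are 200 camera calls.

TASK

Fit the loose rod rest into the steel channel on the bench: lower its spring nut lengthways through the slot between the fitted rest and the end stop, press it down against its spring, twist it a quarter turn clockwise seen from above and ease it up so that its grooves catch the channel lips. Then slide the caught rest along the channel until it bears lightly on the end stop, and let go with it still caught and touching the stop. Feel your way and never force the parts: press no harder than the spring and a light touch need, and leave the tumbler, the tin and the mould where they stand.

Things in the scene. Friction and masses are not known exactly. Their poses are not given: they have to be found in the camera images.
- rod_rest: Loose rod rest on a spring nut, about 140 g, standing. Origin: underside of its black foot plate (30x19x4 mm) with spring slack; x along nut, y across, z up. Spring: 2 N slack + 0.35 N/mm. Origin relative to the rail's underside: +3 mm standing in the slot, spring slack; -8 to -10 pressed, free to turn (6-7 N); -4 caught (4.5 N). A half turn about z makes no difference.
- nut_groove (a point): Level of the nut's groove floors, 36 mm above the rest's origin. Oiled steel nut 42 (x) x 21 (y) x 8 mm lies just below. On it, 4 mm high: boss 20.6 x 21 mm and an end rib at |x| 17-21; between them grooves |x| 10.3-17 for the lips. Corners +x-y and -x+y are rounded: in the channel it turns only clockwise seen from above and jams on the walls soon after 90 degrees.
- collar_under (a point): Underside of the rest's round collar (32 mm diameter, 8 high), 50 mm above its origin, over a 12 mm stud. It meets the channel lips, a hard stop that can be felt, when the rest is pressed down to -10 mm; back off 1 mm from there to turn it freely.
- head_grip (a point): Where to grip the aluminium head, 86 mm above the rest's origin. Head 16 (x) x 28 (y) mm, from 58 (collar's top) to 104 mm; its flat faces look to +x and -x; the notch for rods in its top runs along y, bottom at 94 mm.
- channel: Brackets screwed to the bench that hold a steel channel rail, 320 long (y) x 50 wide (x) x 40 mm high. Origin: on the bench under the rail's middle; +y towards the end stop. The rail is levelled on packers: its underside is 0 to 12 mm above the origin, how much is NOT measured and must be felt. Inserted lengthways the rest's x lies along channel y; caught, along channel x (either way).
- slot_mid (a point): Middle of the slot, 40 mm above the bench: the lips' top if the rail lay on the bench (it is really 0 to 12 mm higher). Insert here. Slot 24 mm wide; lips 3 mm thick, turned down 8 mm (edges at |x| 12-15 mm, 32 mm above the rail's underside). Rail floor 3 mm thick, 44 mm between walls. Bracket feet reach |x| 44 mm.
- fitted_rest (a point): A second, identical rod rest is fixed in the rail at channel y = -128 mm; its top is 100 mm above the bench, up to 12 mm more with the rail. Keep clear of it.
- end_stop: Dark steel bridge over the rail, 64 mm wide (feet 90), 16 thick, its top 62 mm above the bench. Origin: on its bearing face, which looks to channel -y, 40 mm above the bench; axes as the channel's. The collar bears on it when the rest's origin is 16 mm short of it in y. Measured only to a millimetre or two: find the contact by feel, a few newtons (over 18 N is too much).
- tumbler_clear: Bystander: clear tumbler, 56 diameter, 70 high, upright. Origin: centre of its underside.
- wax_tin: Bystander: round metal tin, 67 diameter, 24 high. Origin: centre of its underside.
- optic_mould: Bystander: round cream ribbed mould, 68 diameter, 54 high. Origin: centre of its underside.
Not all that is in view belongs to the job. Of the things that look like the rod_rest, the middle-sized one is meant. There is more than one size of the end_stop; the job needs the larger.

How it is judged:
By the outcome, as a careful person would: the job done as asked, in the order asked, and still so for the second after the job is handed in, with the robot touching nothing.
It also fails if it takes over 72 s, if anything falls off the work surface, if the arm or the gripper's body presses on something with over 40 N, if the wrist force passes 120 N, or if a joint passes its speed limit or range.

## Working session

There is one attempt and no reset: what is moved stays moved. The work goes in short steps, Python scripts to look and compute and a shell command to move; the robot and the scene stay as the last step left them, time stands still between calls to the robot, and variables do not carry over. Pictures are saved under pics/ and viewed, at most 15 in all, crops included, and the job is handed in when it is done.

```bash
mkdir -p pics; cat > h.py <<'E'
import numpy as np, cv2
from plant import ctrl
from scipy.spatial.transform import Rotation as R
def cam(n):
    s=ctrl.get_state(); c=ctrl.read_camera(n)
    if n=="wrist":
        T=np.eye(4);T[:3,:3]=R.from_quat(s['tcp_rot']).as_matrix();T[:3,3]=s['eef_pos']
        M=T@np.array(c['tool_from_camera'])
        c['xyz']=M[:3,3];c['rotation']=M[:3,:3]
    c['xyz']=np.array(c['xyz']);r=np.array(c['rotation'])
    c['rotation']=r if r.shape==(3,3) else R.from_quat(r).as_matrix()
    return c
def ray(c,u,v):
    K=np.array(c['camera_matrix']);d=np.array([(u-K[0,2])/K[0,0],-(v-K[1,2])/K[1,1],-1.])
    return c['rotation']@d
def onplane(c,u,v,z):
    d=ray(c,u,v);return c['xyz']+d*(z-c['xyz'][2])/d[2]
def dep(c,u,v):
    return c['xyz']+ray(c,u,v)*float(c['depth'][int(v),int(u)])
def cloud(c):
    K=np.array(c['camera_matrix']);v,u=np.mgrid[0:480,0:640]
    d=np.stack([(u-K[0,2])/K[0,0],-(v-K[1,2])/K[1,1],-np.ones_like(u,float)],-1)*c['depth'][...,None]
    return d@c['rotation'].T+c['xyz']
def save(c,name):cv2.imwrite(f'pics/{name}.png',c['img'][...,::-1])
E
python3 - <<'E'
from h import *
import pickle
for n in("scene","top","wrist"):
    c=cam(n);save(c,n+'0');pickle.dump(c,open(n+'0.pkl','wb'));print(n,[k for k in c],c['xyz'],c['rotation'].round(3).tolist(),c['camera_matrix'])
s=ctrl.get_state();print(s)
E
```

```text
scene ['img', 'depth', 'camera_matrix', 'xyz', 'rotation'] [-0.38812585 -0.48499484  0.57082607] [[0.507, 0.38, -0.773], [-0.862, 0.227, -0.454], [0.003, 0.897, 0.443]] [[457.56627782   0.         318.80706882]
 [  0.         457.56627782 239.17660398]
 [  0.           0.           1.        ]]
top ['img', 'depth', 'camera_matrix', 'xyz', 'rotation'] [0.36546868 0.00851316 1.17440508] [[-0.013, 0.997, -0.078], [-1.0, -0.011, 0.024], [0.023, 0.078, 0.997]] [[518.02781371   0.         333.07218762]
 [  0.         518.02781371 233.97907178]
 [  0.           0.           1.        ]]
wrist ['img', 'depth', 'camera_matrix', 'tool_from_camera', 'xyz', 'rotation'] [ 0.23652554 -0.63621226  0.37274838] [[0.235, 0.922, 0.306], [-0.972, 0.224, 0.072], [-0.002, -0.314, 0.949]] [[376.96448266   0.         316.10693912]
 [  0.         376.96448266 241.63708967]
 [  0.           0.           1.        ]]
{'time': 0.15, 'qpos': array([-1.48398662e+00,  2.87001049e-01,  1.57785199e+00,  1.64201389e-05,
        1.27859912e+00, -1.49980094e-01]), 'dq': array([ 4.34393197e-04, -2.82583738e-03, -5.10968959e-03,  9.04113485e-05,
       -1.05128692e-03, -1.36629949e-03]), 'joint_efforts': array([ 9.93940812e-04, -4.06606829e+01, -2.93141323e+01, -1.60645614e-04,
        3.95380703e-03, -2.30918602e-06]), 'eef_pos': array([ 0.15834423, -0.65563528,  0.2302329 ]), 'tcp_rot': array([ 9.92999358e-01,  1.18116089e-01,  3.72175519e-05, -9.29042824e-04]), 'contact_force': array([ 0.1150267 ,  0.21088684, -0.39693071]), 'wrist_torque': array([ 0.07734055,  0.04327622, -0.01217573]), 'finger_force': 0.0, 'opening': 0.9977720047803142}
```

View pics/top0.png

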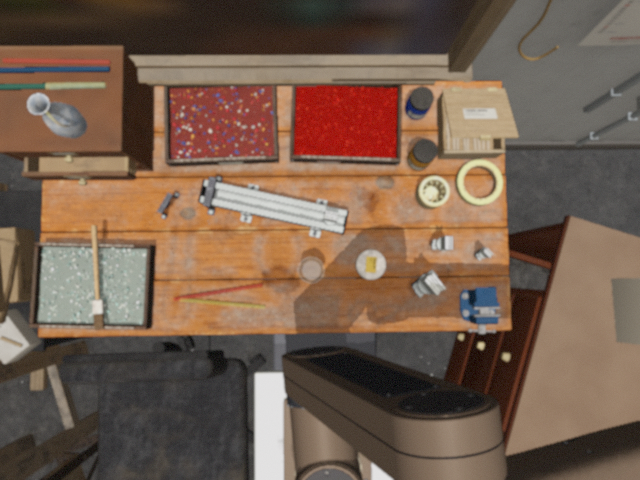

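View pics/scene0.png

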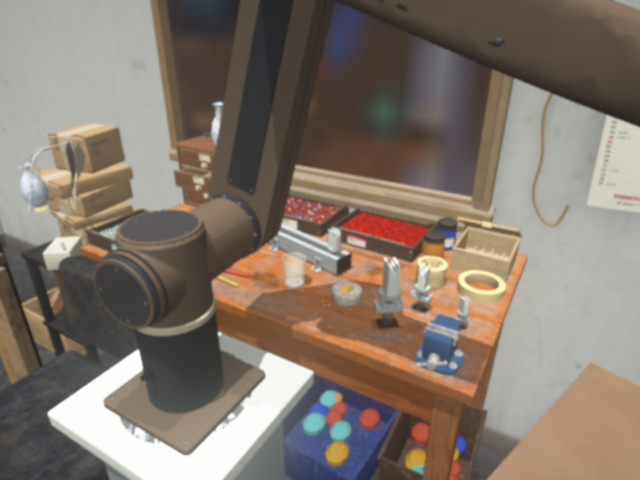

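The top view shows the channel running from (205,190), the stop end, to (345,220), the fitted rest end. The three rests are at (428,284) large, (442,243) middle and (483,254) small. The tumbler is at (312,268), the tin at (371,264) and the mould at (433,191).

```bash
python3 - <<'E'
from h import *
import pickle
c=pickle.load(open('top0.pkl','rb'));P=cloud(c)
a=cv2.resize(c['img'][165:245,185:360],None,fx=4.5,fy=4.5,interpolation=cv2.INTER_CUBIC)
b=cv2.resize(c['img'][220:300,405:500],None,fx=3,fy=3,interpolation=cv2.INTER_CUBIC)
w=np.zeros((600,800,3),np.uint8);w[:a.shape[0],:a.shape[1]]=a;w[361:361+239,:b.shape[1]]=b[:239]
cv2.imwrite('pics/crop0.png',w[...,::-1])
z=P[...,2]
for n,(u,v) in dict(big=(428,284),mid=(442,243),small=(483,254),table=(380,225),tumb=(312,268),tin=(371,264),mould=(433,191)).items(): print(n,dep(c,u,v).round(3),onplane(c,u,v,0).round(3))
# middle rest: head points
sub=np.zeros(z.shape,bool);sub[228:262,425:462]=1
m=sub&(z>0.03);p=P[m];print('mid n',m.sum(),p.min(0),p.max(0))
for lo,hi in((.03,.056),(.056,.075),(.075,.12)):
    q=p[(p[:,2]>lo)&(p[:,2]<hi)]
    if len(q)>4:print(lo,hi,len(q),q.mean(0).round(4),cv2.minAreaRect((q[:,:2]*1000).astype(np.float32)))
sub[:]=0;sub[165:245,185:360]=1
for lo,hi in((.03,.056),(.056,.075),(.075,.12)):
    m=sub&(z>lo)&(z<hi);q=P[m]
    if len(q)>4:print('ch',lo,hi,len(q),q.mean(0).round(4),cv2.minAreaRect((q[:,:2]*1000).astype(np.float32)))
E
```

```text
big [ 0.344 -0.204  0.139] [ 0.341 -0.233  0.   ]
mid [ 0.429 -0.25   0.076] [ 0.434 -0.268  0.   ]
small [ 0.406 -0.347  0.044] [ 0.408 -0.361  0.   ]
table [ 0.476 -0.126  0.003] [ 0.477 -0.127  0.   ]
tumb [0.381 0.029 0.01 ] [0.381 0.029 0.   ]
tin [ 0.388 -0.103  0.019] [ 0.388 -0.104  0.   ]
mould [ 0.553 -0.248  0.009] [ 0.554 -0.25   0.   ]
mid n 261 [ 0.36546868 -0.26516851  0.03128044] [0.44605194 0.00851316 1.17440508]
0.03 0.056 61 [ 0.4288 -0.2439  0.0411] ((427.8752136230469, -247.3907928466797), (31.585678100585938, 23.968761444091797), 13.6627197265625)
0.056 0.075 57 [ 0.4298 -0.2491  0.0628] ((427.8929443359375, -249.33514404296875), (28.984834671020508, 13.18918228149414), 20.728729248046875)
0.075 0.12 138 [ 0.4297 -0.2564  0.096 ] ((430.36614990234375, -256.99188232421875), (15.507733345031738, 27.6301212310791), 88.01248168945312)
ch 0.03 0.056 1885 [0.5169 0.1115 0.0462] ((519.5060424804688, 111.15008544921875), (329.0575256347656, 63.641483306884766), 77.8177490234375)
ch 0.056 0.075 284 [0.5358 0.196  0.0621] ((523.6926879882812, 112.94718933105469), (292.35888671875, 63.96516418457031), 79.18061828613281)
ch 0.075 0.12 123 [ 0.4884 -0.0134  0.1004] ((488.9393615722656, -13.42524242401123), (27.67486572265625, 16.005250930786133), 77.2649154663086)
```

View pics/crop0.png

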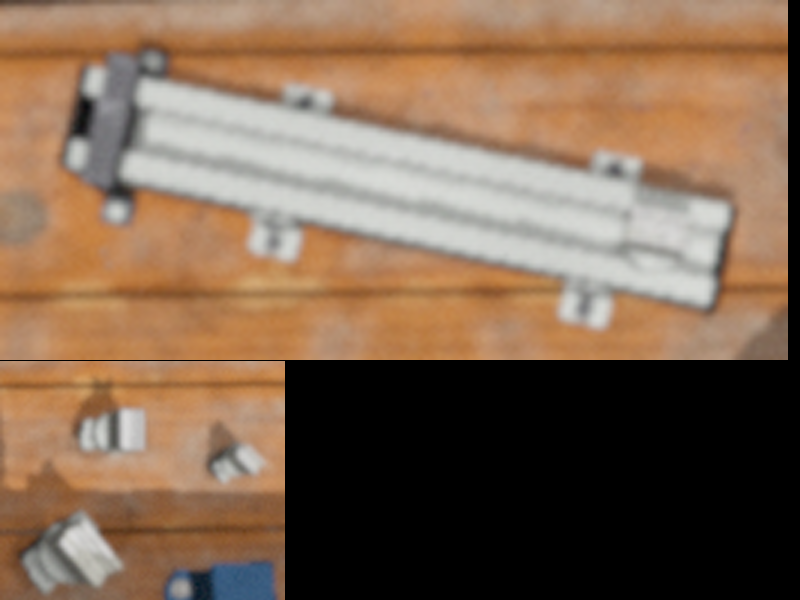

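View pics/wrist0.png

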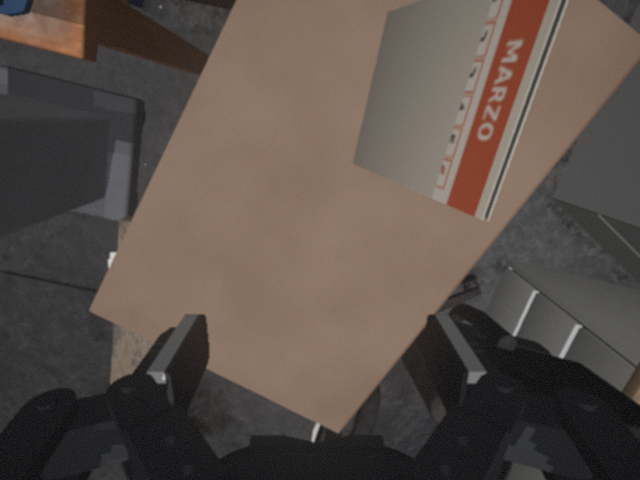

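Crop: the end stop is at the left, crop (108,120); the fitted rest is at the right, crop (660,215); the middle rest stands with its long head side roughly along world x. The wrist view shows nothing useful yet. I'll go over the channel by way of the rest.

```bash
python3 -m pendant '[{"dx":4,"dy":-3.5,"twist":-10},{"dx":8,"dy":-7,"twist":-20},{"dx":12,"dy":-11,"twist":-30},{"dx":16,"dy":-15,"twist":-40},{"dx":20,"dy":-19,"twist":-50},{"dx":24,"dy":-22,"twist":-60},{"dx":28,"dy":-26,"twist":-70},{"dx":32,"dy":-29.5,"twist":-80},{"dx":36,"dy":-33,"twist":-90},{"dx":36,"dy":-33,"dz":-3,"twist":-100}]' 100 && python3 - <<'E'
from h import *
s=ctrl.get_state();m=R.from_quat(s['tcp_rot']).as_matrix()
print(np.degrees(np.arctan2(m[1,0],m[0,0])),m.round(4).tolist(),s['qpos'])
d=np.array([.46,.11,.25])-s['eef_pos'];print(m.T@d*100)
E
```

```text
$[0]: bad value
```

```bash
python3 -m pendant '[{"dx":4.0,"dy":-3.5,"dz":0.0,"twist":-10.0},{"dx":8.0,"dy":-7.0,"dz":0.0,"twist":-20.0},{"dx":12.0,"dy":-11.0,"dz":0.0,"twist":-30.0},{"dx":16.0,"dy":-15.0,"dz":0.0,"twist":-40.0},{"dx":20.0,"dy":-19.0,"dz":0.0,"twist":-50.0},{"dx":24.0,"dy":-22.0,"dz":0.0,"twist":-60.0},{"dx":28.0,"dy":-26.0,"dz":0.0,"twist":-70.0},{"dx":32.0,"dy":-29.5,"dz":0.0,"twist":-80.0},{"dx":36.0,"dy":-33.0,"dz":0.0,"twist":-90.0},{"dx":36.0,"dy":-33.0,"dz":-3.0,"twist":-100.0}]' 100 && python3 - <<'E'
from h import *
s=ctrl.get_state();m=R.from_quat(s['tcp_rot']).as_matrix()
print(np.degrees(np.arctan2(m[1,0],m[0,0])),m.round(4).tolist(),s['qpos'])
d=np.array([.46,.11,.25])-s['eef_pos'];print(m.T@d*100)
E
```

```text
time: 1.4
eef_pos: [0.431, -0.2467, 0.2585]
tcp_rot: [0.543, 0.84, 0.001, -0.003]
contact_force: [-1.1, -1.4, -0.5]
opening: 0.996
finger_force: 0.0
114.2063761257849 [[-0.41, 0.9121, -0.0048], [0.9121, 0.41, 0.0052], [0.0067, -0.0023, -1.0]] [-7.24829687e-01 -1.32703864e-01  1.97182115e+00  6.95156672e-04
  1.30951193e+00 -1.14750021e+00]
[31.33555818 17.27486692  1.01744067]
```

```bash
python3 -m pendant '[{"dx":5.0,"dy":3.0,"dz":0.0,"twist":-10.0},{"dx":10.0,"dy":6.0,"dz":0.0,"twist":-20.0},{"dx":15.0,"dy":9.0,"dz":0.0,"twist":-30.0},{"dx":20.0,"dy":11.0,"dz":0.0,"twist":-40.0},{"dx":26.0,"dy":14.5,"dz":0.0,"twist":-50.0},{"dx":31.3,"dy":17.3,"dz":0.0,"twist":-54.0},{"dx":31.3,"dy":17.3,"dz":0.0,"twist":-54.0},{"dx":31.3,"dy":17.3,"dz":0.0,"twist":-54.0}]' 100 && python3 - <<'E'
from h import *
import pickle
s=ctrl.get_state();m=R.from_quat(s['tcp_rot']).as_matrix()
print(np.degrees(np.arctan2(m[1,0],m[0,0])),s['eef_pos'],s['qpos'])
c=cam("wrist");save(c,'w1');pickle.dump(c,open('w1.pkl','wb'))
E
```

```text
time: 2.4
eef_pos: [0.4641, 0.1052, 0.261]
tcp_rot: [0.108, 0.994, -0.0, -0.0]
contact_force: [-0.1, -0.3, 0.7]
opening: 1.001
finger_force: 0.0
167.62009463149207 [0.46409803 0.10523653 0.2609923 ] [ 9.64564845e-03 -1.89177228e-01  2.01635870e+00 -6.00434538e-04
  1.31507218e+00 -1.34492868e+00]
```

View pics/w1.png

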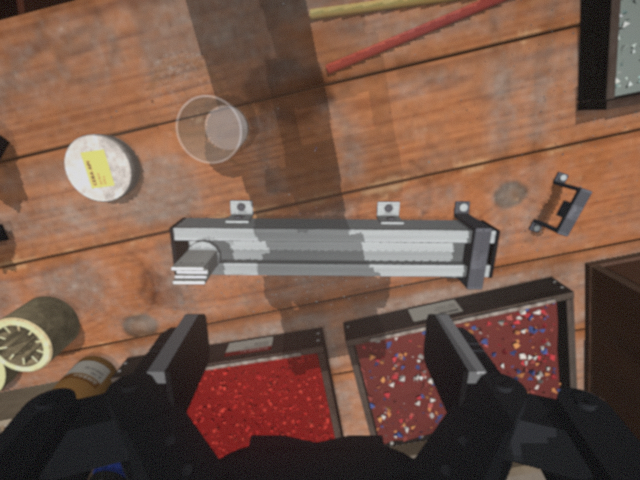

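The wrist view shows the whole rail, with its left end at about (172,250) and right end at about (497,250). The dark end stop is at (480,250) and the fitted rest at (195,262). The slot runs at rows 240–262.

```bash
python3 - <<'E'
from h import *
import pickle
c=pickle.load(open('w1.pkl','rb'));P=cloud(c)
zt=np.median([dep(c,u,v)[2] for u in range(250,440,5) for v in(232,234,268,270)]);print('lip z',zt,'bench',np.median(P[150:170,300:420,2]))
# ortho image on lip plane in approx channel frame
a=np.radians(77.6);ey=np.array([np.cos(a),np.sin(a)]);ex=np.array([ey[1],-ey[0]]);o=np.array([.517,.112])
def ortho(zp,name):
    K=c['camera_matrix'];yy,xx=np.meshgrid(np.linspace(-.2,.2,800),np.linspace(-.06,.06,240))
    W=o+yy[...,None]*ey+xx[...,None]*ex;W=np.dstack([W,np.full(yy.shape,zp)])
    q=(W-c['xyz'])@c['rotation'];u=K[0][0]*q[...,0]/-q[...,2]+K[0][2];v=K[1][1]*-q[...,1]/-q[...,2]+K[1][2]
    return cv2.remap(c['img'],u.astype(np.float32),v.astype(np.float32),cv2.INTER_CUBIC)
A=ortho(zt,'a');B=ortho(.062+zt-.04,'b')
w=np.vstack([A,np.zeros((10,800,3),np.uint8),B]);
cv2.imwrite('pics/o1.png',w[...,::-1])
# per y-bin median across of bright lip points via depth
q=P[(abs(P[...,2]-zt)<.005)][:,:2]-o;Y=q@ey;X=q@ex
for lo in np.arange(-.1,.1,.02):
    k=(Y>lo)&(Y<lo+.02)&(abs(X)<.045);x=X[k]
    print(round(lo+.01,3),k.sum(),np.percentile(x,[2,50,98]).round(4), x[x<np.median(x)].max().round(4) if k.sum() else '', np.sort(x)[np.argmax(np.diff(np.sort(x)))].round(4), np.sort(x)[1+np.argmax(np.diff(np.sort(x)))].round(4))
for lo,hi in((.052,.08),(.088,.125)):
    m=(P[...,2]>lo)&(P[...,2]<hi);q=P[m];d=q[:,:2]-o;k=(abs(d@ex)<.05)&(abs(d@ey)<.19)
    q=q[k]
    k=(d[k]@ey>.08) if lo<.06 else (d[k]@ey<-.08)
    q=q[k];Yq=(q[:,:2]-o)@ey;print(len(q),q.mean(0).round(4),cv2.minAreaRect((q[:,:2]*1000).astype(np.float32)),np.percentile(Yq,[3,50,97]),np.median(q[:,2]))
E
```

```text
lip z 0.04690067725057831 bench 0.00015433161169839393
-0.09 534 [-0.0271 -0.0147  0.022 ] -0.0147 -0.0142 0.0094
-0.07 537 [-0.027  -0.0147  0.0222] -0.0147 -0.014 0.0096
-0.05 521 [-0.0268 -0.0147  0.0221] -0.0147 -0.0142 0.0095
-0.03 505 [-0.0267 -0.0147  0.022 ] -0.0148 -0.0141 0.0101
-0.01 529 [-0.0264 -0.0135  0.0224] -0.0135 -0.0134 0.0098
0.01 536 [-0.0263 -0.0137  0.0232] -0.0137 -0.0131 0.0102
0.03 552 [-0.0261 -0.0138  0.0229] -0.0138 -0.0135 0.0101
0.05 526 [-0.0261 -0.0138  0.023 ] -0.0138 -0.0134 0.0105
0.07 530 [-0.026  -0.0137  0.0231] -0.0137 -0.0133 0.0106
0.09 508 [-0.0256 -0.0137  0.0229] -0.0137 -0.0136 0.0105
1238 [0.5443 0.2488 0.0613] ((546.705322265625, 249.66397094726562), (16.830524444580078, 64.34545135498047), 77.05013275146484) [0.13285651 0.1390925  0.14803244] 0.06208517712764683
855 [ 0.4863 -0.0099  0.1004] ((486.93316650390625, -11.305235862731934), (28.42873764038086, 16.25383758544922), 77.59965515136719) [-0.13957975 -0.12542677 -0.11311225] 0.10100063541970561
```

View pics/o1.png

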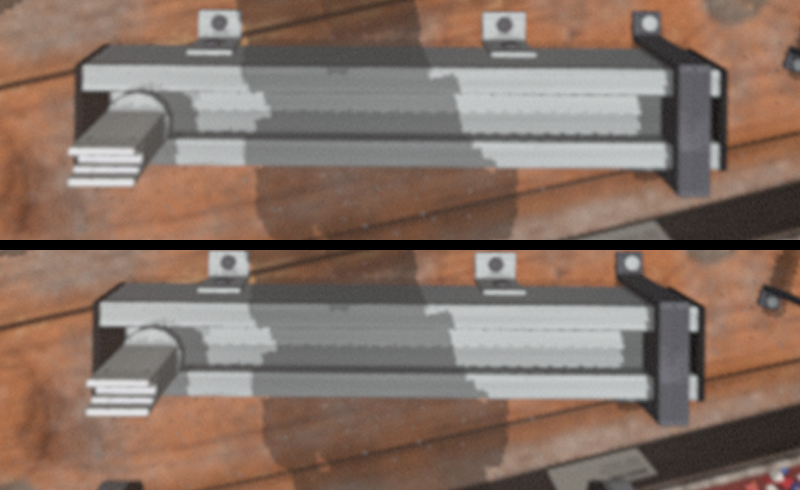

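The rectified view shows a clear slot, with the stop's face at channel Y≈+0.133 from my reference point. Axis angle is 77.4° and the slot centre is about (0.515, 0.112). Next, a close look at the rest.

```bash
python3 -m pendant '[{"dx":-0.6,"dy":-6.0,"dz":0.0,"twist":-4.0},{"dx":-1.2,"dy":-12.0,"dz":0.0,"twist":-8.0},{"dx":-1.8,"dy":-18.0,"dz":0.0,"twist":-10.0},{"dx":-2.4,"dy":-24.0,"dz":0.0,"twist":-10.4},{"dx":-3.2,"dy":-30.0,"dz":1.0,"twist":-10.4},{"dx":-4.4,"dy":-36.0,"dz":2.0,"twist":-10.4},{"dx":-4.4,"dy":-36.0,"dz":3.0,"twist":-10.4},{"dx":-4.4,"dy":-36.0,"dz":3.0,"twist":-10.4}]' 100 && python3 - <<'E'
from h import *
import pickle
s=ctrl.get_state();m=R.from_quat(s['tcp_rot']).as_matrix()
print(np.degrees(np.arctan2(m[1,0],m[0,0])),s['eef_pos'],s['qpos'])
c=cam("wrist");save(c,'w2');pickle.dump(c,open('w2.pkl','wb'))
P=cloud(c)
near=(abs(P[...,0]-.43)<.06)&(abs(P[...,1]+.255)<.06)
for lo,hi in((.002,.008),(.03,.042),(.05,.06),(.06,.12),(.09,.12),(.1,.11)):
    m=near&(P[...,2]>lo)&(P[...,2]<hi);q=P[m];v,u=np.nonzero(m)
    if len(q)>9:print(lo,hi,len(q),q.mean(0).round(4),cv2.minAreaRect((q[:,:2]*1000).astype(np.float32)),u.min(),u.max(),v.min(),v.max(),np.percentile(q,[2,98],axis=0).round(4).tolist())
E
```

```text
time: 3.45
eef_pos: [0.4282, -0.2565, 0.23]
tcp_rot: [0.019, 1.0, 0.001, -0.001]
contact_force: [0.0, -0.4, 0.2]
opening: 1.0
finger_force: 0.0
177.7688369034428 [ 0.42824543 -0.25650693  0.22998375] [-7.43283338e-01 -1.05309582e-01  1.99968351e+00  1.86371904e-04
  1.25041592e+00 -2.27519494e+00]
0.002 0.008 208 [ 0.425  -0.2576  0.0033] ((430.4591979980469, -255.9142608642578), (117.83492279052734, 115.2074203491211), 0.5625765323638916) 255 373 144 261 [[0.3755, -0.3077, 0.002], [0.4866, -0.1997, 0.0065]]
0.03 0.042 322 [ 0.4248 -0.2555  0.0376] ((427.7950439453125, -256.4735412597656), (42.096885681152344, 20.244564056396484), 89.55741119384766) 292 338 198 222 [[0.4177, -0.2772, 0.0303], [0.4371, -0.2355, 0.0414]]
0.05 0.06 399 [ 0.423  -0.2551  0.0577] ((404.0152587890625, -251.19400024414062), (31.02437400817871, 75.48294830322266), 77.67414855957031) 297 347 146 230 [[0.3712, -0.2712, 0.0527], [0.4383, -0.2305, 0.0594]]
0.06 0.12 971 [ 0.425  -0.2565  0.0955] ((428.3745422363281, -255.51870727539062), (23.918651580810547, 30.253978729248047), 74.02670288085938) 300 331 202 249 [[0.4142, -0.2642, 0.0643], [0.4415, -0.2488, 0.1049]]
0.09 0.12 812 [ 0.427  -0.2565  0.0993] ((428.1060485839844, -256.65875244140625), (15.849370002746582, 28.25690460205078), 88.06488800048828) 304 325 210 249 [[0.4143, -0.2642, 0.0925], [0.4415, -0.2488, 0.105]]
0.1 0.11 314 [ 0.4275 -0.2566  0.1038] ((428.12554931640625, -256.7348327636719), (15.684290885925293, 27.672527313232422), 88.27134704589844) 304 325 213 249 [[0.4146, -0.2644, 0.1004], [0.4413, -0.2486, 0.1053]]
```

View pics/w2.png

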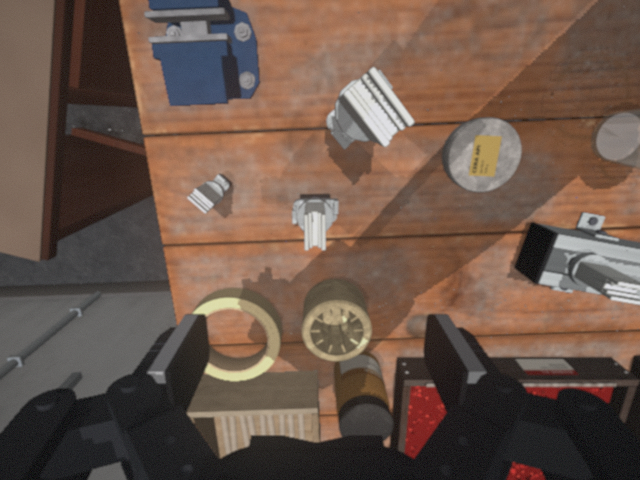

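The middle rest stands at (315,225), right under the tool. The head is centred at (0.4281,-0.2567), angle 88.3°. Descending to grip.

```bash
python3 -m pendant '[{"dx":0.0,"dy":0.0,"dz":6.0,"twist":-0.4},{"dx":0.0,"dy":0.0,"dz":12.0,"twist":-0.4},{"dx":0.0,"dy":0.0,"dz":15.0,"twist":-0.4},{"dx":0.0,"dy":0.0,"dz":16.3,"twist":-0.4},{"dx":0.0,"dy":0.0,"dz":16.3,"twist":-0.4}]' 60 60 && python3 -m pendant '[{"dx":0.0,"dy":0.0,"dz":0.0,"twist":0.0},{"dx":0.0,"dy":0.0,"dz":0.0,"twist":0.0},{"dx":0.0,"dy":0.0,"dz":0.0,"twist":0.0},{"dx":0.0,"dy":0.0,"dz":0.0,"twist":0.0},{"dx":0.0,"dy":0.0,"dz":0.0,"twist":0.0},{"dx":0.0,"dy":0.0,"dz":0.0,"twist":0.0}]' 10 60
```

```text
time: 4.12
eef_pos: [0.4302, -0.2554, 0.0687]
tcp_rot: [0.014, 1.0, -0.0, 0.0]
contact_force: [0.1, -0.2, -0.9]
opening: 0.601
finger_force: 0.0
time: 4.88
eef_pos: [0.4299, -0.2561, 0.0685]
tcp_rot: [0.014, 1.0, -0.0, 0.0]
contact_force: [0.1, -0.7, 1.1]
opening: 0.175
finger_force: 61.1
```

```bash
python3 -m pendant '[{"dx":0.0,"dy":0.0,"dz":-4.0,"twist":0.0},{"dx":0.0,"dy":0.0,"dz":-9.0,"twist":0.0},{"dx":0.0,"dy":4.0,"dz":-14.0,"twist":0.0},{"dx":-1.0,"dy":9.5,"dz":-15.0,"twist":2.0},{"dx":-2.0,"dy":15.0,"dz":-15.0,"twist":4.0},{"dx":-3.5,"dy":21.0,"dz":-15.0,"twist":6.0},{"dx":-5.0,"dy":27.0,"dz":-15.0,"twist":8.0},{"dx":-6.5,"dy":33.0,"dz":-15.0,"twist":10.0},{"dx":-7.4,"dy":37.0,"dz":-15.0,"twist":10.8},{"dx":-7.4,"dy":37.0,"dz":-15.0,"twist":10.8}]' && python3 -m pendant '[{"dx":0.0,"dy":0.0,"dz":0.0,"twist":0.0},{"dx":0.0,"dy":0.0,"dz":0.0,"twist":0.0}]' && python3 - <<'E'
from h import *
import pickle
s=ctrl.get_state();m=R.from_quat(s['tcp_rot']).as_matrix()
print(np.degrees(np.arctan2(m[1,0],m[0,0])),s['eef_pos'],s['qpos'])
c=cam("wrist");save(c,'w3');pickle.dump(c,open('w3.pkl','wb'))
P=cloud(c)
T=(P-s['eef_pos'])@m*1000 # tool frame mm
near=(abs(T[...,0])<40)&(abs(T[...,1])<40)&(T[...,2]<80)&(T[...,2]>-60)
for lo,hi in((5,20),(18,30),(30,45),(45,62),(62,75)):
    k=near&(T[...,2]>lo)&(T[...,2]<hi);q=T[k]
    if len(q)>9:print(lo,hi,len(q),np.percentile(q,[2,50,98],axis=0).round(1).tolist())
E
```

```text
time: 6.12
eef_pos: [0.5134, 0.1144, 0.2169]
tcp_rot: [0.106, 0.994, -0.0, -0.002]
contact_force: [0.0, -0.4, -1.2]
opening: 0.179
finger_force: 60.7
time: 6.38
eef_pos: [0.5139, 0.1108, 0.2178]
tcp_rot: [0.109, 0.994, -0.0, -0.001]
contact_force: [-0.7, 0.3, -1.6]
opening: 0.179
finger_force: 60.7
167.47867892294445 [0.51390057 0.11079951 0.21783176] [ 1.93484888e-02 -3.24542442e-02  1.95376891e+00 -2.72404314e-04
  1.22145156e+00 -1.33281645e+00]
5 20 1200 [[4.1, -13.7, 5.7], [14.8, 0.4, 12.4], [18.5, 14.9, 18.9]]
18 30 250 [[-6.3, -19.8, 18.1], [7.6, 3.0, 29.6], [18.5, 20.9, 30.0]]
30 45 1299 [[-4.7, -19.9, 30.1], [11.7, 0.4, 34.3], [13.6, 20.8, 41.7]]
45 62 100 [[7.0, -5.3, 53.2], [9.3, 0.5, 58.4], [10.4, 6.2, 61.7]]
62 75 610 [[4.7, -14.2, 62.9], [9.5, 0.5, 66.3], [12.4, 15.0, 68.0]]
```

View pics/w3.png

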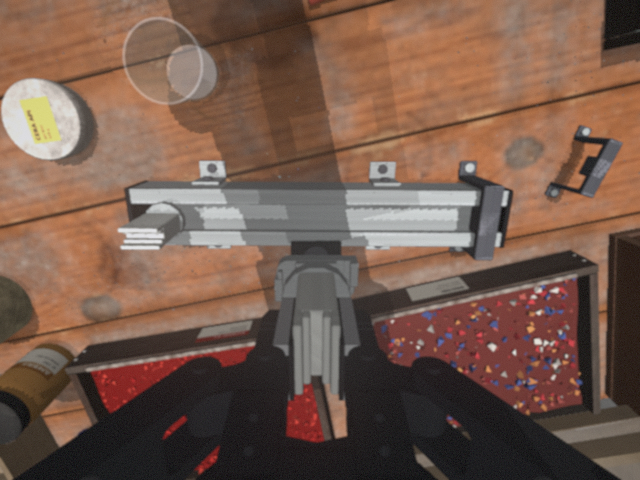

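The rest hangs well-aligned over the slot: head at (318,340), collar at (317,270), slot at rows 205–235, stop at (488,215). Next I measure the slot relative to the held rest.

```bash
cat > slot.py <<'E'
from h import *
def slot(c,s):
    m=R.from_quat(s['tcp_rot']).as_matrix();P=cloud(c);T=(P-s['eef_pos'])@m*1000
    zs=P[...,2];r=[]
    for y0 in range(-80,90,10):
        k=(abs(T[...,1]-y0)<5)&(abs(zs-.047)<.004)&(abs(T[...,0])<45)
        x=np.sort(T[k][:,0]); 
        if len(x)<60: continue
        g=np.diff(x);i=np.argmax(g)
        if g[i]<8: continue
        r.append((y0,x[i],x[i+1],np.percentile(x,1),np.percentile(x,99),np.median(zs[k])*1000))
    return np.array(r)
if __name__=="__main__":
    s=ctrl.get_state();c=cam("wrist");r=slot(c,s);print(r.round(1))
    mid=(r[:,1]+r[:,2])/2;print('slot fit',np.polyfit(r[:,0],mid,1),'outer',np.polyfit(r[:,0],(r[:,3]+r[:,4])/2,1))
E
python3 slot.py
```

```text
[[-80.  -12.6  11.2 -25.3  24.2  46.7]
 [-70.  -12.3  11.4 -25.1  24.1  46.7]
 [-60.  -12.6  11.2 -25.3  24.   46.7]
 [-50.  -12.8  11.4 -25.3  23.9  46.6]
 [-40.  -12.8  11.4 -25.1  24.   46.7]
 [-30.  -12.7  11.4 -25.3  23.8  46.7]
 [-20.  -12.9  11.5 -24.7  23.9  46.7]
 [-10.  -13.1  11.4 -21.3  23.7  46.7]
 [  0.  -12.9  10.7 -21.4  23.7  46.7]
 [ 10.  -12.9  10.5 -21.5  23.6  46.7]
 [ 20.  -13.1  10.6 -24.8  23.5  46.7]
 [ 30.  -13.   10.6 -26.1  23.6  46.7]
 [ 40.  -13.3  10.5 -26.1  23.5  46.6]
 [ 50.  -12.9  10.6 -26.   23.6  46.7]
 [ 60.  -13.3  10.4 -26.2  23.3  46.7]
 [ 70.  -13.2  10.6 -26.2  23.2  46.7]
 [ 80.  -13.3  10.6 -26.   23.3  46.8]]
slot fit [-0.00586971 -0.99907735] outer [-0.00639352 -0.5501117 ]
```

```bash
python3 -m pendant '[{"dx":-0.35,"dy":0.0,"dz":4.0,"twist":0.3},{"dx":-0.35,"dy":0.0,"dz":8.0,"twist":0.3},{"dx":-0.35,"dy":0.0,"dz":9.4,"twist":0.3},{"dx":-0.35,"dy":0.0,"dz":9.4,"twist":0.3},{"dx":-0.35,"dy":0.0,"dz":9.4,"twist":0.3}]' && python3 - <<'E'
from slot import *
s=ctrl.get_state();m=R.from_quat(s['tcp_rot']).as_matrix();c=cam("wrist");save(c,'w4');r=slot(c,s);print(s['eef_pos'],r.round(1));print('slot fit',np.polyfit(r[:,0],(r[:,1]+r[:,2])/2,1))
P=cloud(c);T=(P-s['eef_pos'])@m*1000
near=(abs(T[...,1])<30)&(abs(T[...,0])<25)
for n,lo,hi in(('collar',9,18),('nut',31,40),('foot',62.5,69)):
    k=near&(T[...,2]>lo)&(T[...,2]<hi);q=T[k]
    print(n,len(q),np.percentile(q,[0,2,50,90,98,100],axis=0).round(1).tolist())
E
```

```text
time: 7.1
eef_pos: [0.5192, 0.111, 0.1263]
tcp_rot: [0.111, 0.994, 0.0, 0.002]
contact_force: [-0.4, 0.5, -1.2]
opening: 0.183
finger_force: 60.7
[0.51919358 0.11097453 0.12634156] [[-80.   -7.2  16.3 -19.7  29.3  46.6]
 [-70.   -7.1  16.1 -20.   29.3  46.6]
 [-60.   -7.3  16.5 -20.5  29.2  46.7]
 [-50.   -7.   16.2 -20.6  29.3  46.7]
 [-40.   -7.3  16.3 -20.5  29.3  46.7]
 [-30.   -7.3  16.2 -20.4  29.2  46.7]
 [-20.   -7.7  16.3  -8.9  29.3  46.6]
 [ 30.   -7.4  16.4 -20.3  29.3  46.7]
 [ 40.   -7.5  16.4 -20.5  29.1  46.7]
 [ 50.   -7.3  16.4 -20.4  29.2  46.8]
 [ 60.   -7.5  16.4 -20.4  29.1  46.8]
 [ 70.   -7.5  16.5 -20.3  29.2  46.8]
 [ 80.   -7.3  16.4 -20.6  29.1  46.8]]
slot fit [-2.09462111e-04  4.49286103e+00]
collar 1007 [[3.1, -15.3, 9.0], [3.8, -14.1, 9.6], [12.7, 0.4, 12.5], [18.0, 13.0, 16.0], [18.5, 15.0, 17.5], [18.9, 16.0, 17.9]]
nut 939 [[-5.9, -20.4, 31.0], [-1.8, -19.3, 31.1], [12.1, 0.4, 34.4], [13.4, 17.5, 38.2], [13.7, 20.4, 39.6], [14.2, 21.4, 40.0]]
foot 602 [[4.0, -14.4, 62.6], [4.6, -14.2, 63.2], [9.6, 0.5, 66.3], [12.1, 12.8, 67.3], [12.4, 14.7, 68.1], [12.7, 15.4, 68.8]]
```

View pics/w4.png

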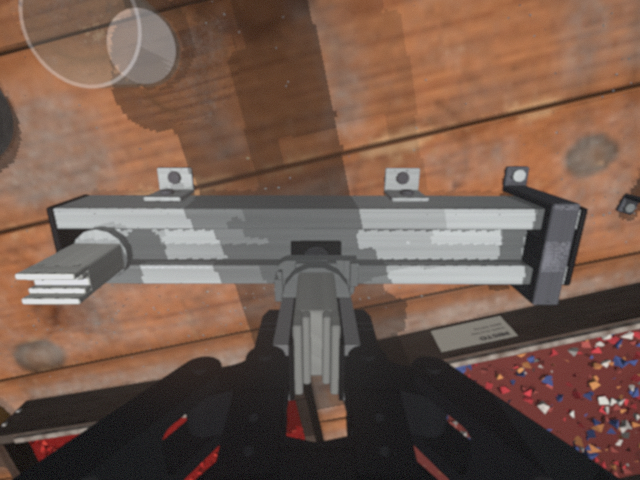

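The rest is just over the slot: foot at (317,247), slot band at rows 230–265. It needs about 1.3 mm along tool +x. I'll correct it, settle and recheck.

```bash
python3 -m pendant '[{"dx":0.13,"dy":0.0,"dz":0.0,"twist":0.0},{"dx":0.13,"dy":0.0,"dz":0.0,"twist":0.0},{"dx":0.13,"dy":0.0,"dz":0.0,"twist":0.0},{"dx":0.13,"dy":0.0,"dz":0.0,"twist":0.0}]' && cat > chk.py <<'E'
from slot import *
s=ctrl.get_state();m=R.from_quat(s['tcp_rot']).as_matrix();c=cam("wrist");r=slot(c,s);print(s['eef_pos'],'slot fit',np.polyfit(r[:,0],(r[:,1]+r[:,2])/2,1),r[:,5].mean())
P=cloud(c);T=(P-s['eef_pos'])@m*1000
near=(abs(T[...,1])<30)&(abs(T[...,0])<25)
for n,lo,hi,h in(('collar',9,18,16),('nut',31,40,10.5),('foot',62.5,69,9.5)):
    k=near&(T[...,2]>lo)&(T[...,2]<hi);q=T[k]
    if len(q)>20: print(n,len(q),np.percentile(q,[98,100],axis=0)[:,0]-h)
print(m.round(4).tolist())
E
python3 chk.py
```

```text
time: 7.65
eef_pos: [0.5165, 0.1114, 0.1244]
tcp_rot: [0.111, 0.994, -0.0, 0.0]
contact_force: [-0.2, 0.7, -0.5]
opening: 0.18
finger_force: 60.7
[0.51646882 0.11144922 0.12438692] slot fit [-0.00275789  1.51216202] 46.70855922285745
collar 1002 [2.51571023 2.94807811]
nut 932 [3.13327708 3.42379892]
foot 610 [2.95444965 3.48037962]
[[-0.9754, 0.2203, 0.0001], [0.2203, 0.9754, -0.0], [-0.0001, 0.0, -1.0]]
```

```bash
python3 -m pendant '[{"dx":-0.15,"dy":0.0,"dz":0.0,"twist":0.1},{"dx":-0.15,"dy":0.0,"dz":0.0,"twist":0.1},{"dx":-0.15,"dy":0.0,"dz":0.5,"twist":0.1},{"dx":-0.15,"dy":0.0,"dz":1.0,"twist":0.1},{"dx":-0.15,"dy":0.0,"dz":1.5,"twist":0.1},{"dx":-0.15,"dy":0.0,"dz":2.0,"twist":0.1},{"dx":-0.15,"dy":0.0,"dz":2.5,"twist":0.1},{"dx":-0.15,"dy":0.0,"dz":2.8,"twist":0.1},{"dx":-0.15,"dy":0.0,"dz":2.8,"twist":0.1},{"dx":-0.15,"dy":0.0,"dz":2.8,"twist":0.1}]' && python3 chk.py
```

```text
time: 8.95
eef_pos: [0.5181, 0.1111, 0.0965]
tcp_rot: [0.112, 0.994, 0.0, 0.0]
contact_force: [-0.3, 0.3, -1.5]
opening: 0.179
finger_force: 60.7
[0.51810482 0.11108511 0.09652141] slot fit [7.50282917e-04 3.21441751e+00] 46.6842746246101
collar 999 [2.58222691 3.06003444]
nut 912 [3.18054    3.47556449]
foot 303 [0.26416103 0.77412749]
[[-0.975, 0.2221, 0.0004], [0.2221, 0.975, 0.0], [-0.0004, 0.0001, -1.0]]
```

```bash
python3 -m pendant '[{"dx":0.0,"dy":0.0,"dz":0.4,"twist":0.0},{"dx":0.0,"dy":0.0,"dz":0.8,"twist":0.0},{"dx":0.0,"dy":0.0,"dz":1.0,"twist":0.0},{"dx":0.0,"dy":0.0,"dz":1.2,"twist":0.0},{"dx":0.0,"dy":0.0,"dz":1.2,"twist":0.0}]' && python3 -m pendant '[{"dx":0.0,"dy":0.0,"dz":0.2,"twist":0.0},{"dx":0.0,"dy":0.0,"dz":0.3,"twist":0.0},{"dx":0.0,"dy":0.0,"dz":0.3,"twist":0.0},{"dx":0.0,"dy":0.0,"dz":0.3,"twist":0.0}]'
```

```text
time: 9.62
eef_pos: [0.5178, 0.1111, 0.0841]
tcp_rot: [0.112, 0.994, -0.0, -0.0]
contact_force: [0.6, 0.7, -1.4]
opening: 0.177
finger_force: 60.7
time: 10.12
eef_pos: [0.518, 0.1111, 0.0814]
tcp_rot: [0.112, 0.994, 0.0, 0.0]
contact_force: [-0.8, 0.4, -1.4]
opening: 0.179
finger_force: 60.7
```

```bash
for i in 1; do python3 -m pendant '[{"dx":0.0,"dy":0.0,"dz":0.2,"twist":0.0},{"dx":0.0,"dy":0.0,"dz":0.4,"twist":0.0},{"dx":0.0,"dy":0.0,"dz":0.4,"twist":0.0},{"dx":0.0,"dy":0.0,"dz":0.4,"twist":0.0}]'; python3 -m pendant '[{"dx":0.0,"dy":0.0,"dz":0.15,"twist":0.0},{"dx":0.0,"dy":0.0,"dz":0.3,"twist":0.0},{"dx":0.0,"dy":0.0,"dz":0.3,"twist":0.0},{"dx":0.0,"dy":0.0,"dz":0.3,"twist":0.0}]'; python3 -m pendant '[{"dx":0.0,"dy":0.0,"dz":0.15,"twist":0.0},{"dx":0.0,"dy":0.0,"dz":0.3,"twist":0.0},{"dx":0.0,"dy":0.0,"dz":0.3,"twist":0.0},{"dx":0.0,"dy":0.0,"dz":0.3,"twist":0.0}]'; done
```

```text
time: 10.62
eef_pos: [0.5182, 0.1111, 0.0777]
tcp_rot: [0.112, 0.994, 0.0, 0.0]
contact_force: [-0.7, -0.3, 1.3]
opening: 0.178
finger_force: 61.2
time: 11.12
eef_pos: [0.5182, 0.111, 0.0745]
tcp_rot: [0.112, 0.994, 0.0, 0.0]
contact_force: [-0.1, -0.3, 2.0]
opening: 0.182
finger_force: 61.3
time: 11.62
eef_pos: [0.5182, 0.1111, 0.0715]
tcp_rot: [0.112, 0.994, 0.0, 0.0]
contact_force: [-0.5, -0.4, 4.0]
opening: 0.174
finger_force: 61.5
```

```bash
python3 -m pendant '[{"dx":0.0,"dy":0.0,"dz":0.1,"twist":0.0},{"dx":0.0,"dy":0.0,"dz":0.2,"twist":0.0},{"dx":0.0,"dy":0.0,"dz":0.2,"twist":0.0},{"dx":0.0,"dy":0.0,"dz":0.2,"twist":0.0}]'; python3 -m pendant '[{"dx":0.0,"dy":0.0,"dz":0.1,"twist":0.0},{"dx":0.0,"dy":0.0,"dz":0.1,"twist":0.0},{"dx":0.0,"dy":0.0,"dz":0.1,"twist":0.0}]';python3 chk.py
```

```text
time: 12.12
eef_pos: [0.5182, 0.1111, 0.0695]
tcp_rot: [0.112, 0.994, 0.0, 0.0]
contact_force: [-0.1, -0.5, 3.9]
opening: 0.179
finger_force: 61.5
time: 12.5
eef_pos: [0.5181, 0.1111, 0.0685]
tcp_rot: [0.112, 0.994, 0.0, 0.0]
contact_force: [0.1, -0.2, 3.9]
opening: 0.177
finger_force: 61.6
[0.51814836 0.11108072 0.06846943] slot fit [-9.35025220e-04  3.43422606e+00] 46.69809372254487
collar 1004 [2.48225478 2.87404876]
nut 355 [-0.10114807  0.85679454]
[[-0.975, 0.2221, 0.0006], [0.2221, 0.975, 0.0], [-0.0005, 0.0001, -1.0]]
```

```bash
for i in 1 2 3; do python3 -m pendant '[{"dx":0.0,"dy":0.0,"dz":0.1,"twist":0.0},{"dx":0.0,"dy":0.0,"dz":0.1,"twist":0.0},{"dx":0.0,"dy":0.0,"dz":0.1,"twist":0.0}]' | grep -E 'eef|contact'; done
```

```text
eef_pos: [0.5181, 0.1111, 0.0674]
contact_force: [1.4, -0.4, 4.7]
eef_pos: [0.5182, 0.1111, 0.067]
contact_force: [-0.5, -1.4, 7.2]
eef_pos: [0.5183, 0.1111, 0.0669]
contact_force: [-3.3, -1.4, 13.3]
```

```bash
python3 -m pendant '[{"dx":0.0,"dy":0.0,"dz":-0.15,"twist":0.0},{"dx":0.0,"dy":0.0,"dz":-0.24,"twist":0.0},{"dx":0.0,"dy":0.0,"dz":-0.24,"twist":0.0},{"dx":0.0,"dy":0.0,"dz":-0.24,"twist":0.0}]'
```

```text
time: 14.18
eef_pos: [0.5181, 0.1111, 0.0677]
tcp_rot: [0.112, 0.994, 0.0, 0.0]
contact_force: [1.4, -0.4, 5.2]
opening: 0.177
finger_force: 61.8
```

```bash
python3 -m pendant '[{"dx":0.0,"dy":0.0,"dz":-0.02,"twist":0.0},{"dx":0.001,"dy":-0.023,"dz":-0.03,"twist":5.0},{"dx":0.004,"dy":-0.045,"dz":-0.03,"twist":10.0},{"dx":0.009,"dy":-0.067,"dz":-0.03,"twist":15.0},{"dx":0.016,"dy":-0.089,"dz":-0.03,"twist":20.0},{"dx":0.016,"dy":-0.089,"dz":-0.03,"twist":20.0},{"dx":0.016,"dy":-0.089,"dz":-0.03,"twist":20.0}]';  python3 -c "
from plant import ctrl
s=ctrl.get_state();print(s['wrist_torque'],s['contact_force'])"
```

```text
time: 15.05
eef_pos: [0.5168, 0.1104, 0.0676]
tcp_rot: [0.282, 0.959, -0.0, -0.001]
contact_force: [-1.1, 0.8, 5.4]
opening: 0.183
finger_force: 61.7
[0.24208216 0.14384567 0.05531636] [-1.05556429  0.77987816  5.41106309]
```

```bash
python3 -m pendant '[{"dx":0.001,"dy":-0.023,"dz":-0.02,"twist":5.0},{"dx":0.004,"dy":-0.045,"dz":-0.03,"twist":10.0},{"dx":0.009,"dy":-0.067,"dz":-0.03,"twist":15.0},{"dx":0.016,"dy":-0.089,"dz":-0.03,"twist":20.0},{"dx":0.024,"dy":-0.11,"dz":-0.03,"twist":25.0},{"dx":0.035,"dy":-0.13,"dz":-0.03,"twist":30.0},{"dx":0.047,"dy":-0.149,"dz":-0.03,"twist":35.0},{"dx":0.047,"dy":-0.149,"dz":-0.03,"twist":35.0}]';  python3 -c "
from plant import ctrl
s=ctrl.get_state();print(s['wrist_torque'],s['contact_force'])"
```

```text
time: 16.05
eef_pos: [0.5162, 0.1093, 0.0682]
tcp_rot: [0.557, 0.83, -0.0, -0.0]
contact_force: [-0.2, 0.7, 4.8]
opening: 0.178
finger_force: 61.7
[ 0.02815251 -0.06274663 -0.0111647 ] [-0.22527584  0.72589635  4.82197322]
```

```bash
python3 -m pendant '[{"dx":0.001,"dy":-0.023,"dz":0.0,"twist":5.0},{"dx":0.004,"dy":-0.045,"dz":0.0,"twist":10.0},{"dx":0.009,"dy":-0.067,"dz":0.0,"twist":15.0},{"dx":0.016,"dy":-0.089,"dz":0.0,"twist":20.0},{"dx":0.024,"dy":-0.11,"dz":0.0,"twist":25.0},{"dx":0.024,"dy":-0.11,"dz":0.0,"twist":25.0},{"dx":0.024,"dy":-0.11,"dz":0.0,"twist":25.0}]';  cat > st.py <<'E'
from h import *
s=ctrl.get_state();m=R.from_quat(s['tcp_rot']).as_matrix()
print('yaw',np.degrees(np.arctan2(m[1,0],m[0,0])),'torque',s['wrist_torque'],'F tool',(m.T@s['contact_force']).round(2),'t',s['time'],s['qpos'])
E
python3 st.py
```

```text
time: 16.92
eef_pos: [0.5153, 0.109, 0.0683]
tcp_rot: [0.724, 0.69, -0.0, 0.0]
contact_force: [0.2, 0.6, 3.8]
opening: 0.184
finger_force: 61.7
yaw 87.29052658557221 torque [ 0.06127213 -0.11403992 -0.00437581] F tool [ 0.61  0.15 -3.81] t 16.925 [ 1.58140170e-02  1.61509709e-01  2.05264430e+00 -6.19292435e-05
  9.27464791e-01  6.31403994e-02]
```

```bash
python3 -m pendant '[{"dx":0.001,"dy":-0.023,"dz":0.0,"twist":4.0},{"dx":0.004,"dy":-0.04,"dz":0.0,"twist":8.0},{"dx":0.004,"dy":-0.045,"dz":0.0,"twist":9.9},{"dx":0.004,"dy":-0.045,"dz":0.0,"twist":9.9},{"dx":0.004,"dy":-0.045,"dz":0.0,"twist":9.9}]'; python3 st.py; python3 - <<'E'
from h import *
s=ctrl.get_state();m=R.from_quat(s['tcp_rot']).as_matrix();c=cam("wrist");save(c,'w5')
P=cloud(c);T=(P-s['eef_pos'])@m*1000;z=P[...,2]
for x0 in range(20,90,10):
    k=(abs(T[...,0]-x0)<5)&(abs(z-.047)<.004)&(abs(T[...,1])<40);y=np.sort(T[k][:,1])
    if len(y)>60:
        g=np.diff(y);i=np.argmax(g);print(x0,y[i].round(1),y[i+1].round(1),((y[i]+y[i+1])/2).round(2))
k=(abs(T[...,0])<25)&(abs(T[...,1])<25)&(T[...,2]>9)&(T[...,2]<18);q=T[k];print('collar',np.percentile(q,[1,99],axis=0))
E
```

```text
time: 17.55
eef_pos: [0.5148, 0.1091, 0.0683]
tcp_rot: [0.781, 0.625, 0.0, 0.0]
contact_force: [0.7, -0.5, 4.9]
opening: 0.181
finger_force: 61.7
yaw 77.31419304478909 torque [-0.00109893 -0.08432801  0.00489553] F tool [-0.33  0.77 -4.86] t 17.55 [ 1.59057000e-02  1.60602112e-01  2.05364631e+00 -2.47578004e-05
  9.27261228e-01  2.37329654e-01]
20 8.4 12.2 10.3
30 -11.7 12.1 0.21
40 -11.6 12.1 0.26
50 -11.7 12.2 0.24
60 -11.6 12.2 0.3
70 -11.6 12.2 0.3
80 -11.4 12.2 0.4
collar [[  3.37674324 -15.50303176   9.27678726]
 [ 18.27147154  14.18464905  17.86153915]]
```

View pics/w5.png

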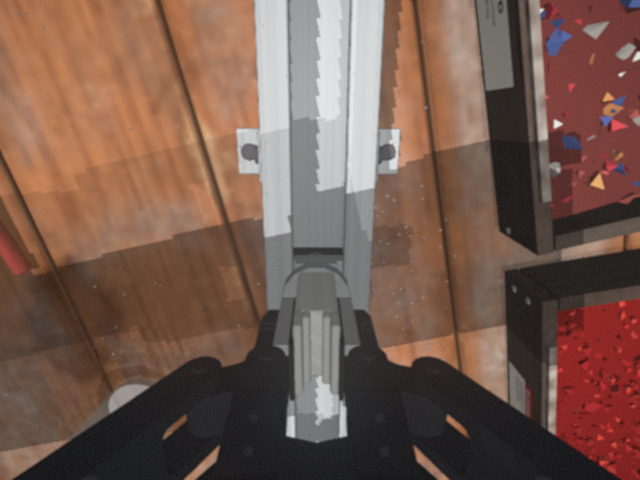

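The slot is centred on the rest (0.25 mm off), with the rest turned across the channel. Easing up.

```bash
python3 -m pendant '[{"dx":0.0,"dy":0.0,"dz":-0.1,"twist":0.0},{"dx":0.0,"dy":0.0,"dz":-0.2,"twist":0.0},{"dx":0.0,"dy":0.0,"dz":-0.3,"twist":0.0},{"dx":0.0,"dy":0.0,"dz":-0.35,"twist":0.0},{"dx":0.0,"dy":0.0,"dz":-0.35,"twist":0.0}]'; for i in 1 2; do python3 -m pendant '[{"dx":0.0,"dy":0.0,"dz":-0.1,"twist":0.0},{"dx":0.0,"dy":0.0,"dz":-0.1,"twist":0.0},{"dx":0.0,"dy":0.0,"dz":-0.1,"twist":0.0}]'|grep -E 'eef|contact'; done; python3 st.py
```

```text
time: 18.23
eef_pos: [0.5148, 0.1091, 0.0718]
tcp_rot: [0.781, 0.624, 0.0, 0.0]
contact_force: [1.5, 0.6, 3.1]
opening: 0.176
finger_force: 61.6
eef_pos: [0.5148, 0.1091, 0.0728]
contact_force: [1.0, 0.1, 2.0]
eef_pos: [0.5146, 0.1091, 0.0731]
contact_force: [4.0, 0.4, -4.5]
yaw 77.26144770022826 torque [-0.03234399 -0.90400722  0.01276573] F tool [1.24 3.8  4.5 ] t 18.975 [1.58990348e-02 1.52514764e-01 2.05239127e+00 4.32394135e-05
 9.36729042e-01 2.38203097e-01]
```

```bash
python3 -m pendant '[{"dx":0.0,"dy":0.0,"dz":0.06,"twist":0.0},{"dx":0.0,"dy":0.0,"dz":0.06,"twist":0.0},{"dx":0.2,"dy":0.0,"dz":0.06,"twist":0.0},{"dx":0.6,"dy":0.0,"dz":0.06,"twist":0.0},{"dx":1.0,"dy":0.0,"dz":0.06,"twist":0.0}]'; python3 st.py
```

```text
time: 19.6
eef_pos: [0.5168, 0.1187, 0.0731]
tcp_rot: [0.781, 0.624, -0.001, 0.0]
contact_force: [2.7, -3.5, -2.2]
opening: 0.178
finger_force: 60.7
yaw 77.28237800278593 torque [-0.83873415 -0.54348348  0.01652198] F tool [-2.78  3.38  2.22] t 19.6 [ 3.47300385e-02  1.61740336e-01  2.04178213e+00 -1.07531035e-03
  9.38855060e-01  2.57330235e-01]
```

```bash
python3 -m pendant '[{"dx":0.5,"dy":0.03,"dz":0.0,"twist":0.0},{"dx":1.5,"dy":0.03,"dz":0.0,"twist":0.0},{"dx":2.5,"dy":0.03,"dz":0.0,"twist":0.0},{"dx":3.5,"dy":0.03,"dz":0.0,"twist":0.0},{"dx":4.5,"dy":0.03,"dz":0.0,"twist":0.0},{"dx":5.5,"dy":0.04,"dz":0.0,"twist":0.0},{"dx":6.5,"dy":0.04,"dz":0.0,"twist":0.0},{"dx":7.5,"dy":0.04,"dz":0.0,"twist":0.0},{"dx":8.0,"dy":0.04,"dz":0.0,"twist":0.0},{"dx":8.0,"dy":0.04,"dz":0.0,"twist":0.0}]'; python3 st.py; python3 - <<'E'
from h import *
s=ctrl.get_state();m=R.from_quat(s['tcp_rot']).as_matrix();c=cam("wrist");save(c,'w6')
P=cloud(c);T=(P-s['eef_pos'])@m*1000;z=P[...,2]
k=(abs(T[...,0]-60)<50)&(abs(T[...,1])<30)&(abs(z-.062)<.006)&(T[...,0]>22);q=T[k];print('stop',np.percentile(q,[1,3,50,99],axis=0).round(1).tolist())
k=(abs(T[...,0])<25)&(abs(T[...,1])<25)&(T[...,2]>9)&(T[...,2]<18);q=T[k];print('collar',np.percentile(q,[1,99],axis=0).round(1).tolist())
E
```

```text
time: 20.85
eef_pos: [0.535, 0.1977, 0.0731]
tcp_rot: [0.781, 0.624, 0.001, -0.001]
contact_force: [-0.2, 0.4, -2.9]
opening: 0.177
finger_force: 60.5
yaw 77.2466754938548 torque [-0.02018439 -0.21619651  0.06549523] F tool [ 0.35 -0.26  2.93] t 20.85 [0.17548332 0.24200403 1.94568852 0.00196139 0.95361043 0.39693563]
stop [[45.5, -29.4, 9.7], [45.9, -28.2, 10.0], [53.7, 0.0, 11.2], [61.1, 29.4, 15.1]]
collar [[3.3, -15.4, 9.4], [18.2, 14.2, 17.9]]
```

View pics/w6.png

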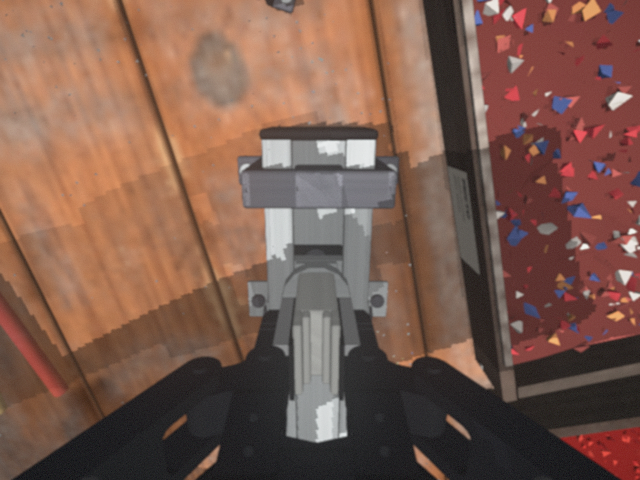

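The stop's face is at row ~207 and the collar front at row ~265, a gap of about 27 mm. I'll slide 23 mm and then feel for contact.

```bash
python3 -m pendant '[{"dx":0.5,"dy":0.0,"dz":0.0,"twist":0.0},{"dx":1.1,"dy":0.0,"dz":0.0,"twist":0.0},{"dx":1.7,"dy":0.0,"dz":0.0,"twist":0.0},{"dx":2.1,"dy":0.0,"dz":0.0,"twist":0.0},{"dx":2.3,"dy":0.0,"dz":0.0,"twist":0.0},{"dx":2.3,"dy":0.0,"dz":0.0,"twist":0.0}]' >/dev/null; python3 st.py; python3 -m pendant '[{"dx":0.1,"dy":0.0,"dz":0.0,"twist":0.0},{"dx":0.1,"dy":0.0,"dz":0.0,"twist":0.0},{"dx":0.1,"dy":0.0,"dz":0.0,"twist":0.0}]' | grep eef; python3 st.py;  python3 -m pendant '[{"dx":0.1,"dy":0.0,"dz":0.0,"twist":0.0},{"dx":0.1,"dy":0.0,"dz":0.0,"twist":0.0},{"dx":0.1,"dy":0.0,"dz":0.0,"twist":0.0}]' | grep eef; python3 st.py
```

```text
yaw 77.26035568925468 torque [-0.3658644  -0.04605446  0.04697304] F tool [-0.56 -0.39  3.94] t 21.65 [2.12073263e-01 2.67148986e-01 1.91437400e+00 8.54764674e-04
 9.60102197e-01 4.33931736e-01]
eef_pos: [0.5402, 0.2202, 0.0731]
yaw 77.25158808638142 torque [-0.52955793  0.07464156  0.05089808] F tool [-1.48 -0.06  3.4 ] t 22.025 [2.13152587e-01 2.68074955e-01 1.91323158e+00 2.71595494e-04
 9.60647285e-01 4.35498677e-01]
eef_pos: [0.5404, 0.2213, 0.0731]
yaw 77.2634240298736 torque [-0.48534957  0.00354624 -0.04535331] F tool [-1.69 -0.26  3.7 ] t 22.4 [2.14866378e-01 2.69282501e-01 1.91170319e+00 2.26593339e-04
 9.60833982e-01 4.37031732e-01]
```

```bash
for i in 1 2 3; do python3 -m pendant '[{"dx":0.08,"dy":0.0,"dz":0.0,"twist":0.0},{"dx":0.08,"dy":0.0,"dz":0.0,"twist":0.0},{"dx":0.08,"dy":0.0,"dz":0.0,"twist":0.0}]' | grep eef; python3 st.py | grep -o 'F tool.*t '; done
```

```text
eef_pos: [0.5406, 0.222, 0.0731]
F tool [-2.2   0.14  6.22] t 
eef_pos: [0.5408, 0.2227, 0.0731]
F tool [-3.16  0.58  4.82] t 
eef_pos: [0.541, 0.2235, 0.0731]
F tool [-2.67 -0.27  4.89] t
```

```bash
for i in 1 2 3; do python3 -m pendant '[{"dx":0.08,"dy":0.0,"dz":0.01,"twist":0.0},{"dx":0.08,"dy":0.0,"dz":0.01,"twist":0.0},{"dx":0.08,"dy":0.0,"dz":0.01,"twist":0.0}]' | grep eef; python3 st.py | grep -o 'F tool.*t '; done
```

```text
eef_pos: [0.5411, 0.2239, 0.0731]
F tool [-5.27 -0.41  4.29] t 
eef_pos: [0.5411, 0.224, 0.0731]
F tool [-6.44 -0.83  3.54] t 
eef_pos: [0.5412, 0.2242, 0.0731]
F tool [-9.81 -0.03  1.71] t
```

```bash
python3 -m pendant '[{"dx":-0.05,"dy":0.0,"dz":0.0,"twist":0.0},{"dx":-0.08,"dy":0.0,"dz":0.0,"twist":0.0},{"dx":-0.08,"dy":0.0,"dz":0.0,"twist":0.0}]' | grep eef; python3 st.py | grep -o 'F tool.*t '; python3 -m pendant '[{"dx":0.0,"dy":0.0,"dz":0.0,"twist":0.0},{"dx":0.0,"dy":0.0,"dz":0.0,"twist":0.0},{"dx":0.0,"dy":0.0,"dz":0.0,"twist":0.0},{"dx":0.0,"dy":0.0,"dz":0.0,"twist":0.0}]' 45; python3 - <<'E'
from h import *
s=ctrl.get_state();m=R.from_quat(s['tcp_rot']).as_matrix();c=cam("wrist");save(c,'w7')
P=cloud(c);T=(P-s['eef_pos'])@m*1000;z=P[...,2]
k=(T[...,0]>10)&(T[...,0]<60)&(abs(T[...,1])<30)&(abs(z-.062)<.004);q=T[k];print('stop/collar',np.percentile(q,[1,3,50,99],axis=0).round(1).tolist())
E
```

```text
eef_pos: [0.5412, 0.2241, 0.0731]
F tool [-7.56 -0.38  2.72] t 
time: 25.52
eef_pos: [0.5418, 0.2256, 0.0734]
tcp_rot: [0.781, 0.624, 0.001, 0.0]
contact_force: [-0.2, 0.2, -0.5]
opening: 0.456
finger_force: 0.0
stop/collar [[11.6, -29.4, 9.2], [14.0, -28.0, 10.2], [24.8, -0.4, 11.6], [32.6, 29.3, 14.9]]
```

View pics/w7.png

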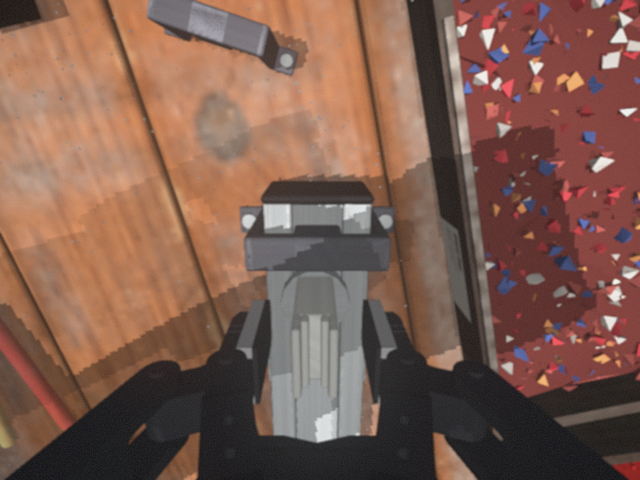

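The fingers are clear of the head, and the collar (row ~272) meets the stop's face (row ~270). Lifting away for a last check.

```bash
python3 -m pendant '[{"dx":0.0,"dy":0.0,"dz":-2.0,"twist":0.0},{"dx":0.0,"dy":0.0,"dz":-5.0,"twist":0.0},{"dx":0.0,"dy":0.0,"dz":-9.0,"twist":0.0},{"dx":-2.0,"dy":0.0,"dz":-12.0,"twist":0.0},{"dx":-4.0,"dy":0.0,"dz":-13.0,"twist":0.0},{"dx":-4.0,"dy":0.0,"dz":-13.0,"twist":0.0},{"dx":-4.0,"dy":0.0,"dz":-13.0,"twist":0.0},{"dx":-4.0,"dy":0.0,"dz":-13.0,"twist":0.0}]'; python3 - <<'E'
from h import *
s=ctrl.get_state();m=R.from_quat(s['tcp_rot']).as_matrix();c=cam("wrist")
P=cloud(c);T=(P-s['eef_pos'])@m*1000;z=P[...,2]
cv2.imwrite('pics/w8.png',cv2.resize(c['img'][130:330,220:420],None,fx=3,fy=3,interpolation=cv2.INTER_CUBIC)[...,::-1])
k=(T[...,0]>0)&(T[...,0]<110)&(abs(T[...,1])<35)
for a,b in((.045,.058),(.0585,.065),(.098,.12)):
    q=T[k&(z>a)&(z<b)];print(a,len(q),np.percentile(q,[1,50,99],axis=0).round(1).tolist())
q=P[k&(z>.1)&(z<.12)];print('head',cv2.minAreaRect((q[:,:2]*1000).astype(np.float32)),np.percentile(q[:,2],[50,90,98]))
E
```

```text
time: 26.58
eef_pos: [0.5319, 0.1863, 0.2013]
tcp_rot: [0.781, 0.624, -0.001, -0.001]
contact_force: [0.4, -0.2, -0.5]
opening: 0.454
finger_force: 0.0
0.045 3067 [[1.0, -23.3, 152.6], [43.3, 5.3, 154.6], [88.9, 26.3, 156.1]]
0.0585 2443 [[33.0, -29.5, 137.7], [63.9, 1.5, 139.5], [72.9, 32.5, 142.0]]
0.098 856 [[27.6, -7.7, 93.3], [41.9, 1.9, 96.2], [54.8, 8.2, 102.1]]
head ((540.93798828125, 226.33572387695312), (27.76192283630371, 15.993731498718262), 77.52066802978516) [0.10522721 0.107069   0.10765825]
```

View pics/w8.png

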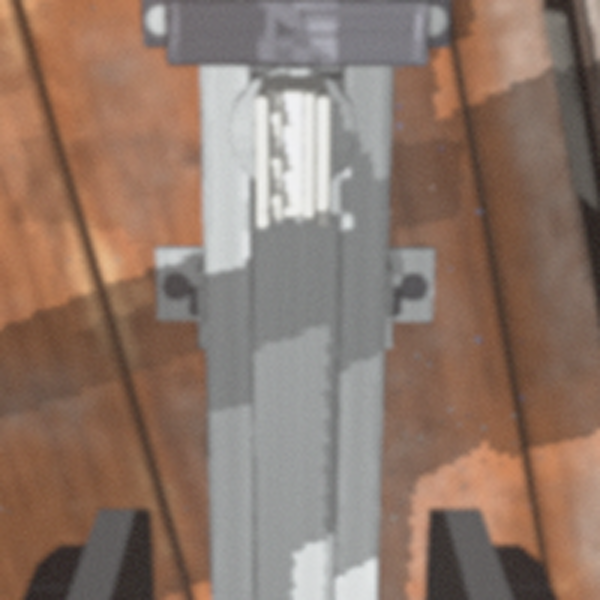

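```bash
python3 - <<'E'
from h import *
s=ctrl.get_state();m=R.from_quat(s['tcp_rot']).as_matrix();c=cam("wrist")
P=cloud(c);T=(P-s['eef_pos'])@m*1000
for u in (314,318,322):
    print(u,[(v,T[v,u,0].round(1),T[v,u,1].round(1),(P[v,u,2]*1000).round(1),int(c['img'][v,u].mean())) for v in range(146,164)])
E
```

```text
314 [(146, np.float64(61.1), np.float64(-2.1), np.float64(61.5), 116), (147, np.float64(60.4), np.float64(-2.1), np.float64(61.5), 115), (148, np.float64(59.8), np.float64(-2.1), np.float64(63.4), 112), (149, np.float64(58.9), np.float64(-2.1), np.float64(61.4), 112), (150, np.float64(58.2), np.float64(-2.1), np.float64(61.7), 104), (151, np.float64(57.4), np.float64(-2.1), np.float64(60.7), 102), (152, np.float64(56.7), np.float64(-2.1), np.float64(59.9), 130), (153, np.float64(56.1), np.float64(-2.1), np.float64(61.5), 166), (154, np.float64(55.3), np.float64(-2.1), np.float64(61.0), 155), (155, np.float64(55.1), np.float64(-2.1), np.float64(66.0), 124), (156, np.float64(55.0), np.float64(-2.1), np.float64(72.8), 109), (157, np.float64(55.0), np.float64(-2.0), np.float64(79.5), 111), (158, np.float64(54.9), np.float64(-2.0), np.float64(84.7), 113), (159, np.float64(55.0), np.float64(-2.0), np.float64(91.7), 120), (160, np.float64(54.7), np.float64(-2.0), np.float64(95.4), 152), (161, np.float64(54.2), np.float64(-2.0), np.float64(96.3), 186), (162, np.float64(54.0), np.float64(-2.0
[... 1747 characters left out ...]
55.9), np.float64(3.8), np.float64(60.0), 173), (154, np.float64(55.1), np.float64(3.8), np.float64(58.9), 186), (155, np.float64(55.0), np.float64(3.7), np.float64(65.4), 149), (156, np.float64(55.0), np.float64(3.6), np.float64(72.7), 116), (157, np.float64(54.9), np.float64(3.5), np.float64(78.0), 107), (158, np.float64(54.8), np.float64(3.4), np.float64(84.0), 110), (159, np.float64(55.1), np.float64(3.3), np.float64(92.8), 117), (160, np.float64(55.0), np.float64(3.2), np.float64(97.7), 146), (161, np.float64(54.7), np.float64(3.1), np.float64(101.2), 195), (162, np.float64(54.1), np.float64(3.1), np.float64(101.0), 228), (163, np.float64(53.5), np.float64(3.1), np.float64(101.4), 233)]
```

The surface runs from the collar's top to the stop with no gap: the stop's edge is 2 mm beyond the head's side, exactly the collar's overhang. Handing in.

```bash
python3 -c "
from plant import ctrl
print(ctrl.sign_off())"
```

```text
the job is handed in; nothing more can be done
None
```

The middle-sized rod rest is caught in the channel and touching the larger end stop, and the job is handed in at about 27 s. The press peaked at about 15 N where the collar met the lips and at about 10 N against the stop. I kept clear of the tumbler, tin and mould but took no final picture of them.

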